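# Cull the misfit cabinet pulls and shut them away

## Robot

A 6-joint arm with a two-finger parallel gripper is mounted at the origin on the work surface. World frame = base frame: x ahead of the robot, y to its left, z up, the work surface at z = 0. Lengths are in m, angles in rad, forces in N, time in s.
With the tool pointing down it reaches from about 0.325 to 0.85 m from the base axis. Payload 15.5 kg.
Tool frame: the origin (TCP) lies at the very end of the fingers, on their centre line; the grasp point (between the pads) lies 19 mm behind it (robot.grip_point_offset is the z of the grasp point in the tool frame, in m); z points along the fingers, y is the line along which they close (so a half turn about z gives the same grasp; the last joint's range is limited). The gripper opens to 91 mm and grips with 3 to 60 N. Pads are 32 mm wide; open, the fingers measure 118 mm over their backs; the gripper's body (76 mm by 178 mm) begins 60 mm behind the grasp point.
Start: joints at [1.067, 0.494, 1.345, -0, 1.302, -0.096], TCP at [0.248, 0.574, 0.214] pointing down, gripper open.
Joint ranges: [-2.91, 2.91], [-0.82, 2.16], [0.22, 2.67], [-1.22, 4.37], [0.12, 2.79], [-3.08, 3.08]. Speed limits (rad/s): [1.89, 1.89, 2.57, 3.01, 3.01, 3.01].

## Interface

Orientations are given as a unit quaternion [w, x, y, z].
In Python, from plant import robot, optics gives the robot as it stands.
- The arm moves only by the shell command python3 -m pendant 'ROWS'. ROWS is JSON, a list of rows, each an object with "claw": the finger opening in mm, from 0 to 91.2; "xyz": the shift along the tool's x, y, z as a fraction of full scale, a list of three; "roll": the turn about the tool's z as a fraction of full scale. In form: [{"claw": claw, "xyz": [dx, dy, dz], "roll": roll}, ...]. A call has 1 to 5 rows; each row is the pose to reach, as a shift and turn from the pose commanded when the call began, along the tool's axes at that moment; what a row does not reach only later rows make up. Full scale, the value 1, is 200 mm for a shift and 120 degrees for a turn. A row lasts 1/12 s, in which the tool goes at most 41.7 mm and 7.16 degrees, less where a joint would pass 70% of its speed; a pose out of reach is approached as far as the arm can. A call with a number of a shift or a turn outside -1 to 1 is refused whole. A call with a gripper value outside its range is refused whole. The fingers move at their own pace and stop on an object; the grip force is fixed at half the most. Time passes only in rows, so rows that repeat a pose let the fingers close. It gives the time, the measured TCP pose, the force, the opening and the grip force at its end, in the units of the state.
- robot.state(): the state, without advancing time (a new reading comes with each control period).
- optics.get_image(name): name is "scene" or "side" or "wrist"; returns (picture, depth): 420x560x3 uint8, blue, green, red; 420x560 float32, m along the optical axis (not along the pixel's ray), 0 where there is no reading.
- optics.camera_info(name): a dict with "K" (3x3 intrinsics, pixels), "position" and "orientation" of the camera in the world. Camera axes: x right, y up, looking along -z (the intrinsics and any distortion apply to the point x, -y, -z); pixel columns grow to the right and rows downward; lengths in m; the calibration is good to about 2 mm. A picture is of the moment at which its call begins: read the wrist's pose just before it. camera_info takes no time and is no camera call; for the wrist camera it gives the pose at the moment of the call.
- robot.job_done(): hands the job in; it is judged then, once.
Trained networks look in the newest picture that a camera, given by its name, has taken for a name from the list of things; names that differ only in an ending like _2 or _b are one class to them, and where a whole thing is asked for, a point or a joint stands for the part that bears it (a point fixed in the world has none). Each returns a list of dicts, best first, with "p" (0 to 1); they miss things now and then, are a little off and sometimes report something else, mostly with a low value. They report only what shows in the picture. A call takes as long as a camera call. They do not tell look-alikes from the thing itself.
- optics.look_for(camera, query): "bbox" ([left, top, width, height] in pixels, round what is visible of it).
- optics.outline_of(camera, query): "pixels" (420x560 bool, what is visible of it) and "bbox" ([left, top, width, height] in pixels, round what is visible of it).
The state is a dict: "t": time; "q": joint angles; "joint_vel": joint speeds; "effort": joint torques, N m; "ee_pos": TCP position; "tool_rot": TCP orientation; "contact_force": force on the tool from outside, world axes, zero at the start; "moment": the same for the moment, N m; "width": finger opening in m; "finger_force": force on a finger pad.
Only numpy, scipy, OpenCV 4.12 (cv2) and the standard library are available. Lean on these libraries where they do the work, as an engineer would, in place of code of your own. Each camera call takes 0.05 s, during which the arm holds its last target. There are 200 camera calls.

## Task

Six steel pull handles for the shoe cabinet are spread out on the console: three are sound and alike, one is too short, one has a bent leg and one has lost a leg. Put the three misfits in the open drawer of the little wooden box, then push that drawer fully shut. Leave the sound handles and everything else on the console lying where they are.

Things in the scene. Friction and masses are not known exactly. Their poses are not given: they have to be found in the camera images.
- pull_a: Sound steel bar pull handle (cabinet door handle), U-shaped, lying flat: straight bar 120 mm long, a leg at each end square to it, all 14 mm high. Origin: underside, middle of the bar; x along the bar, both legs reach to y = -38 mm, z up. Bar 14 mm square in section (7 mm either side of the origin); legs 14 mm wide with 20 mm wide feet. About 90 g. Leave it alone.
- pull_b: Sound steel bar pull handle (cabinet door handle), U-shaped, lying flat: straight bar 120 mm long, a leg at each end square to it, all 14 mm high. Origin: underside, middle of the bar; x along the bar, both legs reach to y = -38 mm, z up. Bar 14 mm square in section (7 mm either side of the origin); legs 14 mm wide with 20 mm wide feet. About 90 g. Leave it alone.
- pull_c: Sound steel bar pull handle (cabinet door handle), U-shaped, lying flat: straight bar 120 mm long, a leg at each end square to it, all 14 mm high. Origin: underside, middle of the bar; x along the bar, both legs reach to y = -38 mm, z up. Bar 14 mm square in section (7 mm either side of the origin); legs 14 mm wide with 20 mm wide feet. About 90 g. Leave it alone.
- pull_short: The misfit that is too short: its bar is only 80 mm long, with both legs square to it. Otherwise as the sound ones: same steel, 14 mm square bar, frame (origin on the underside at the middle of the bar, x along it, legs towards -y). The bar's middle is free to grip across. 60 to 130 g.
- pull_bent: The misfit with a bent leg: bar 120 mm, the leg at its -x end square, the leg at its +x end splayed outwards by 43 degrees, its foot sticking out 23 mm past the bar's end. Otherwise as the sound ones: same steel, 14 mm square bar, frame (origin on the underside at the middle of the bar, x along it, legs towards -y). The bar's middle is free to grip across. 60 to 130 g.
- pull_onelegged: The misfit that has lost a leg: bar 120 mm long, a square leg at its -x end only, nothing at its +x end. Otherwise as the sound ones: same steel, 14 mm square bar, frame (origin on the underside at the middle of the bar, x along it, legs towards -y). The bar's middle is free to grip across. 60 to 130 g.
- box_drawer0 (a joint): How far the drawer of the fixed wooden box (250 deep x 260 wide x 110 mm high, turned differently every time) is pulled out of its front, towards the robot (m): 0 is fully shut, at most 0.173; it starts 0.15 to 0.17 out. About 1 N of friction (damping 4 N s/m), no latch, stays where it is left, hard stop when shut.
- drawer_floor (a point): Point on the drawer's inner floor, 22 mm above the console, midway across, 47 mm behind the inside of its front, moving with the drawer; x towards the box's back (the drawer shuts along +x), z up. Inside: x -47 to 157 mm, y -109 to 109 mm, 66 mm deep (rim 88 mm above the console). Open from above up to x = joint value - 54 mm. Things lower than 60 mm above the floor clear the box.
- box_drawer0_handle (a point): Middle of the drawer's handle, a level steel bar 120 mm long along the box's y, about 12 mm thick, 35 mm out from the drawer's front panel (15 mm thick, top 98 mm above the console), 72 mm above the console. Axes as drawer_floor.
- tin: Dark shoe-polish tin, 72 mm across, 24 mm high, lying among the handles. A bystander: leave it alone. Origin at the centre of its underside, z up.
- comb: Black plastic comb, 130 x 32 mm, 5 mm thick, lying among the handles. A bystander: leave it alone. Origin at the centre of its underside, z up.
- bowl: Oval wooden bowl with a glass marble in it, 218 mm along its x, 144 mm along its y, 51 mm high, behind the handles. A bystander: leave it alone. Origin at the centre of its underside, z up.
- canister: Aluminium screw-top canister, 80 mm across, 128 mm high, behind the handles. A bystander: leave it alone. Origin at the centre of its underside, z up.
- pillbox: Green plastic pill box with a flip-top lid, 102 x 52 mm, 28 mm high, at the robot's left. A bystander: leave it alone. Origin at the centre of its underside, z up.
- keys: Chrome key ring 54 mm across with two keys reaching 76 mm from its centre, 6 mm high, at the robot's left. A bystander: leave it alone. Origin at the centre of its underside, z up.
Not all that is in view belongs to the job. What is shaped like the pull_short but orange or yellow is not meant.

How it is judged:
By the outcome, as a careful person would: the job done as asked, in the order asked, and still so for the second after the job is handed in, with the robot touching nothing.
It also fails if it takes over 72 s, if anything falls off the work surface, if the arm or the gripper's body presses on something with over 40 N, if the wrist force passes 120 N, or if a joint passes its speed limit or range.

## Working session

There is one attempt and no reset: what is moved stays moved. The work goes in short steps, Python scripts to look and compute and a shell command to move; the robot and the scene stay as the last step left them, time stands still between calls to the robot, and variables do not carry over. Pictures are saved under pics/ and viewed, at most 10 in all, crops included, and the job is handed in when it is done.

```bash
ls; mkdir -p pics; cat > h.py <<'E'
import numpy as np,cv2
from plant import robot,optics
from scipy.spatial.transform import Rotation as R
def q2R(q): return R.from_quat([q[1],q[2],q[3],q[0]]).as_matrix()
def cloud(info,depth):
    K=np.array(info["K"]);v,u=np.mgrid[:420,:560]
    d=depth
    P=np.stack([(u-K[0,2])/K[0,0]*d,-(v-K[1,2])/K[1,1]*d,-d],-1)
    return P@q2R(info["orientation"]).T+np.array(info["position"])
def shot(n):
    i=optics.camera_info(n);im,d=optics.get_image(n);return i,im,d,cloud(i,d)
E
python3 - <<'E'
from h import *
for n in("scene","side","wrist"):
    i,im,d,P=shot(n);cv2.imwrite(f"pics/{n}0.png",im);np.savez(f"/tmp/{n}0.npz",im=im,d=d,P=P)
    print(n,i)
print(robot.state())
E
```

```text
pics
scene {'K': array([[511.23845185,   0.        , 278.81288724],
       [  0.        , 511.23845185, 212.7598278 ],
       [  0.        ,   0.        ,   1.        ]]), 'position': array([1.11191638, 0.82641941, 0.85534011]), 'orientation': array([0.31276265, 0.1450621 , 0.40355634, 0.8475133 ])}
side {'K': array([[537.89057118,   0.        , 275.07700531],
       [  0.        , 537.89057118, 209.19761425],
       [  0.        ,   0.        ,   1.        ]]), 'position': array([-0.26050393, -1.07332985,  0.89328582]), 'orientation': array([ 0.83304541,  0.47500682, -0.14761623, -0.24210186])}
wrist {'K': array([[368.63061156,   0.        , 274.39906838],
       [  0.        , 368.63061156, 214.43529594],
       [  0.        ,   0.        ,   1.        ]]), 'position': array([0.18198508, 0.60055398, 0.38375687]), 'orientation': array([ 0.82911517, -0.10831268, -0.07001814,  0.54399803])}
{'t': 0.15, 'q': array([ 1.06650452e+00,  4.94049865e-01,  1.34597700e+00,  4.48574450e-06,
        1.30251573e+00, -9.55052717e-02]), 'joint_vel': array([ 6.09623715e-04, -2.60603725e-03, -2.87738526e-03,  5.95917257e-05,
       -1.59365567e-03,  7.46669361e-05]), 'effort': array([ 6.75819756e-04, -8.79208374e+01, -3.82054996e+01,  7.06540444e-02,
        5.01871551e-02, -3.56249575e-05]), 'ee_pos': array([0.24829136, 0.57324493, 0.21347339]), 'tool_rot': array([-1.42382338e-04,  2.02973656e-01,  9.79184084e-01, -4.53129336e-04]), 'contact_force': array([-0.06251722, -0.57362707, -0.07678967]), 'moment': array([ 0.01588271, -0.00550443, -0.0294769 ]), 'finger_force': 0.0, 'width': 0.09097466021430527}
```

View pics/scene0.png

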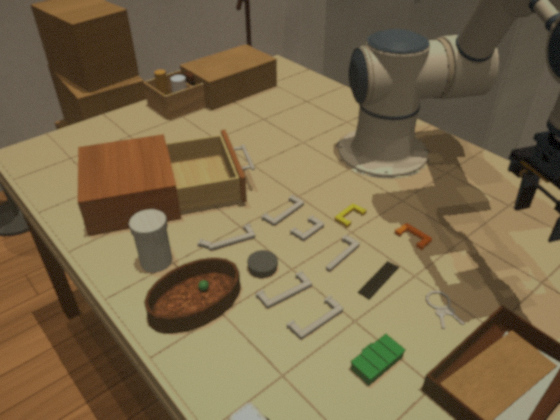

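View pics/side0.png

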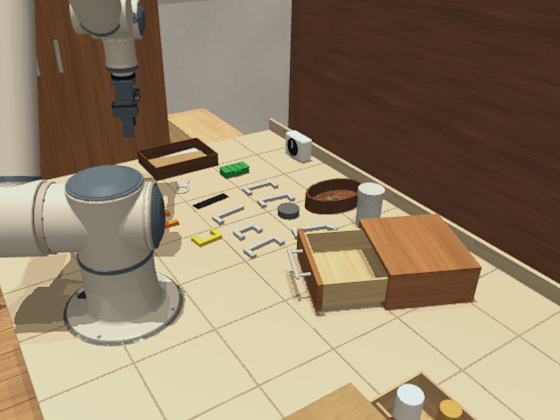

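The scene view shows the box at about (160,180) with its drawer open, and six steel handles: (283,212), (308,228) short, (343,253), (228,240), (285,291) and (315,317). The yellow and orange lookalikes are at (350,214) and (413,235). Next I'll rectify both views onto the handle-top plane.

```bash
python3 - <<'E'
from h import *
# ortho at z=0.014: px = 0.75mm ; x 0.25..0.80 up, y -0.45..0.35
outs=[]
x0,x1,y0,y1,s=0.3,0.75,-0.25,0.3,0.001
X,Y=np.meshgrid(np.arange(x1,x0,-s),np.arange(y1,y0,-s),indexing='ij')
W=np.stack([X,Y,np.full_like(X,.014)],-1)
for n in("scene","side"):
    i=optics.camera_info(n);im=np.load(f"/tmp/{n}0.npz")["im"]
    K=np.array(i["K"]);p=(W-np.array(i["position"]))@q2R(i["orientation"])
    u=K[0,2]+K[0,0]*p[...,0]/-p[...,2];v=K[1,2]-K[1,1]*p[...,1]/-p[...,2]
    outs.append(cv2.remap(im,u.astype('f4'),v.astype('f4'),cv2.INTER_CUBIC))
for o in outs:
    for x in np.arange(.3,.76,.05): cv2.putText(o,f"{x:.2f}",(0,int((x1-x)/s)),0,.35,(0,0,255),1)
    for y in np.arange(-.2,.3,.1): cv2.putText(o,f"{y:.1f}",(int((y1-y)/s),445),0,.35,(0,0,255),1)
cv2.imwrite("pics/o_scene.png",outs[0]);cv2.imwrite("pics/o_side.png",outs[1])
for n in("scene","side"):
    P=np.load(f"/tmp/{n}0.npz")["P"]
    z=P[...,2]; m=(abs(z)<.01)&(P[...,0]>.3)&(P[...,0]<.8)&(abs(P[...,1])<.3); print(n,"table z",np.median(z[m]))
# drawer / box geometry
for n in("scene","side"):
    P=np.load(f"/tmp/{n}0.npz")["P"];z=P[...,2]
    reg=(P[...,0]>.3)&(P[...,0]<1.1)&(P[...,1]>-.7)&(P[...,1]<-.0)
    for lo,hi in((.105,.118),(.083,.092),(.093,.102),(.018,.026),(.068,.08)):
        q=P[reg&(z>lo)&(z<hi)]
        if len(q)>30:
            r=cv2.minAreaRect(q[:,:2].astype('f4')*1000);print(n,lo,hi,len(q),np.round(np.median(q,0),3),cv2.boxPoints(r).round().tolist())
E
```

```text
scene table z -0.00016466463302117207
side table z 0.00026196786459736776
scene 0.105 0.118 5311 [ 0.708 -0.279  0.109] [[282.0, -661.0], [510.0, -817.0], [984.0, -122.0], [756.0, 33.0]]
scene 0.083 0.092 941 [ 0.541 -0.179  0.087] [[94.0, -458.0], [369.0, -727.0], [942.0, -138.0], [667.0, 131.0]]
scene 0.093 0.102 662 [ 0.492 -0.17   0.097] [[86.0, -440.0], [348.0, -713.0], [941.0, -145.0], [679.0, 128.0]]
scene 0.018 0.026 1860 [ 0.517 -0.243  0.022] [[302.0, -693.0], [947.0, -693.0], [947.0, -1.0], [302.0, -1.0]]
scene 0.068 0.08 1253 [ 0.539 -0.173  0.074] [[82.0, -451.0], [370.0, -729.0], [944.0, -134.0], [655.0, 144.0]]
side 0.105 0.118 5681 [ 0.688 -0.317  0.11 ] [[284.0, -661.0], [512.0, -818.0], [963.0, -159.0], [735.0, -3.0]]
side 0.083 0.092 1214 [ 0.475 -0.377  0.088] [[282.0, -681.0], [676.0, -783.0], [870.0, -38.0], [476.0, 65.0]]
side 0.093 0.102 794 [ 0.482 -0.269  0.098] [[289.0, -687.0], [685.0, -781.0], [860.0, -46.0], [463.0, 48.0]]
side 0.018 0.026 2705 [ 0.579 -0.211  0.022] [[306.0, -21.0], [323.0, -664.0], [958.0, -647.0], [941.0, -4.0]]
side 0.068 0.08 1482 [ 0.505 -0.315  0.075] [[290.0, -669.0], [710.0, -745.0], [839.0, -31.0], [420.0, 45.0]]
```

View pics/o_scene.png

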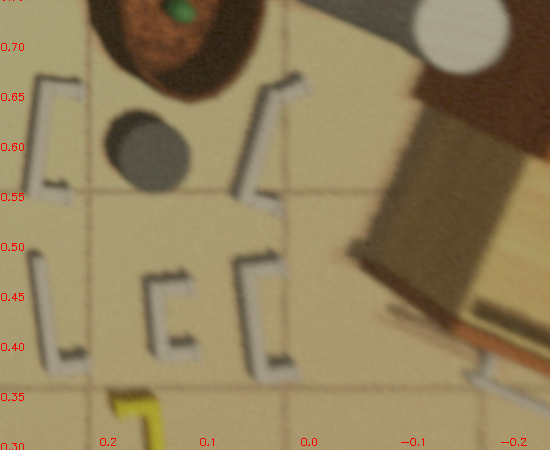

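View pics/o_side.png

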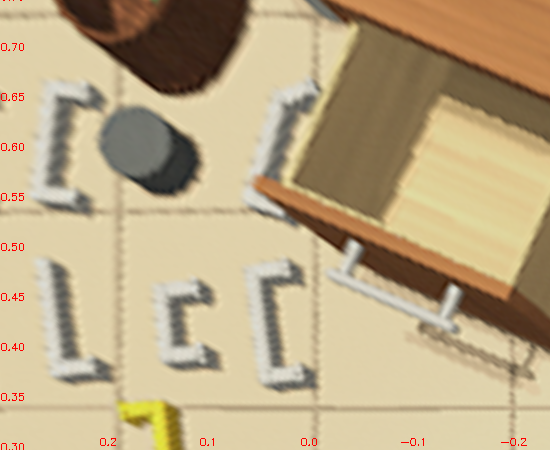

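The rectified views show, by bar centre: one-legged near (0.43, 0.255), short near (0.43, 0.145), bent near (0.60, 0.03). The sound ones are near (0.43, 0.04), (0.61, 0.25), and a further one at larger y. I'll move over the handles, then fit templates to the depth data.

```bash
M="python3 -m pendant"
python3 -m pendant '[{"claw":91,"xyz":[-0.15,-0.09,0],"roll":0},{"claw":91,"xyz":[-0.3,-0.18,0],"roll":0},{"claw":91,"xyz":[-0.45,-0.27,0],"roll":0},{"claw":91,"xyz":[-0.6,-0.36,0],"roll":0},{"claw":91,"xyz":[-0.75,-0.45,0],"roll":0}]' | tail -c 600
python3 -m pendant '[{"claw":91,"xyz":[-0.15,-0.09,0],"roll":0},{"claw":91,"xyz":[-0.3,-0.18,0],"roll":0},{"claw":91,"xyz":[-0.45,-0.27,0],"roll":0},{"claw":91,"xyz":[-0.6,-0.36,0],"roll":0},{"claw":60,"xyz":[-0.75,-0.45,0],"roll":0}]' >/dev/null
python3 -m pendant '[{"claw":60,"xyz":[0,0,0],"roll":0},{"claw":60,"xyz":[0,0,0],"roll":0}]' | tail -c 600
cat > fit.py <<'E'
from h import *
from scipy.spatial import cKDTree
from scipy.optimize import minimize
def rect(x0,x1,y0,y1): return np.stack(np.meshgrid(np.arange(x0,x1+.1,2),np.arange(y0,y1+.1,2)),-1).reshape(-1,2)/1000.
def tpl(L,r=True,bent=False):
    a=[rect(-L/2,L/2,-7,7),rect(-L/2,-L/2+14,-38,-7)]
    if r and not bent:a.append(rect(L/2-14,L/2,-38,-7))
    if bent:
        c=np.radians(43);t=rect(-7,7,-45,0);M=np.array([[np.cos(c),-np.sin(c)],[np.sin(c),np.cos(c)]])
        t=t@M.T+[.051,0];a.append(t[t[:,1]>-.038])
    return np.concatenate(a)
T={"one":tpl(120,False),"short":tpl(80),"bent":tpl(120,True,True),"sound":tpl(120)}
def fit(name,P,x,y,yaw,r=.085):
    p=P.reshape(-1,3);p=p[(p[:,2]>.010)&(p[:,2]<.019)&(np.hypot(p[:,0]-x,p[:,1]-y)<r)]
    D=p[:,:2];tree=cKDTree(D);t=T[name]
    def cost(v):
        c,s=np.cos(v[2]),np.sin(v[2]);q=t@np.array([[c,s],[-s,c]])+v[:2]
        d1=tree.query(q)[0];d2=cKDTree(q).query(D)[0]
        return np.minimum(d1,.012).mean()+np.minimum(d2,.012).mean()
    best=min((minimize(cost,[x+dx,y+dy,yaw+a],method="Nelder-Mead",options=dict(initial_simplex=np.array([x+dx,y+dy,yaw+a])+np.array([[0,0,0],[.01,0,0],[0,.01,0],[0,0,.15]]))) for dx,dy,a in((0,0,0),(.01,-.01,.1),(-.01,.01,-.1))),key=lambda r:r.fun)
    return best.x,best.fun,np.median(p[:,2]),len(p)
E
python3 - <<'E'
from fit import *
i,im,d,P=shot("wrist");cv2.imwrite("pics/wrist1.png",im);np.savez("/tmp/wrist1.npz",P=P,d=d)
A=[np.load(f"/tmp/{n}.npz")["P"] for n in("scene0","side0","wrist1")]
h=np.pi/2
for n,x,y,a in(("one",.43,.255,h),("short",.43,.145,h),("bent",.60,.03,h),("sound",.43,.045,h),("sound",.61,.255,h)):
  for aa in ((a-.1,) if n!="one" else (a,-h)):
    for P in A:
      try:
        v,f,z,k=fit(n,P,x,y,aa+np.pi*0)
        print(n,v.round(4),round(f*1000,2),round(float(z),4),k)
      except Exception as e: print(n,e)
P=A[1]
for q in("box_drawer0","box_drawer0_handle"):
  for cam in("side","scene"):
    optics.get_image(cam); o=optics.outline_of(cam,q)
    if not o: print(q,cam,"none");continue
    P=A[1] if cam=="side" else A[0]; p=P[o[0]["pixels"]]; print(q,cam,o[0]["p"],o[0]["bbox"],len(p))
    for lo,hi in((.093,.103),(.083,.092),(.06,.082),(.018,.026)):
        g=p[(p[:,2]>lo)&(p[:,2]<hi)&(p[:,0]>.2)]
        if len(g)>20:
            r=cv2.minAreaRect(g[:,:2].astype('f4')*1000);print(lo,len(g),np.median(g,0).round(3),cv2.boxPoints(r).round().tolist())
np.save("/tmp/x.npy",0)
print(robot.state()["ee_pos"],robot.state()["tool_rot"])
E
```

```text
t: 0.57
ee_pos: [0.3508, 0.4298, 0.2138]
tool_rot: [-0.0, 0.203, 0.979, -0.0]
contact_force: [1.1, 0.6, 0.2]
width: 0.0909
finger_force: 0.0
t: 1.15
ee_pos: [0.453, 0.2877, 0.2138]
tool_rot: [-0.0, 0.204, 0.979, -0.0]
contact_force: [0.3, 0.2, -0.5]
width: 0.074
finger_force: 0.0
one [0.4339 0.2524 0.1269] 2.2 0.0133 271
one [0.4333 0.2462 0.1508] 3.09 0.0131 131
one [0.4324 0.249  0.1327] 1.26 0.0134 2035
one [ 0.434   0.2505 -3.0046] 5.95 0.0133 271
one [0.4329 0.2478 0.1509] 3.08 0.0131 131
one [ 0.4309  0.2475 -3.0118] 5.16 0.0134 2035
short [0.4279 0.1318 3.2178] 10.14 0.0132 272
short [0.4311 0.1041 3.2573] 9.45 0.0132 158
short [0.429  0.1049 3.2302] 8.29 0.0134 2082
bent [0.6065 0.0327 2.8363] 7.71 0.013 317
bent [0.6077 0.0285 2.7628] 8.74 0.013 147
bent [0.6    0.03   1.4708] nan nan 0
sound [0.4287 0.0564 2.5784] 12.87 0.0131 336
sound [0.4118 0.0733 2.0176] 13.97 0.0133 264
sound [0.39   0.0878 1.3912] 11.28 0.0134 1748
sound [0.6512 0.2703 1.683 ] 15.77 0.013 496
sound [0.6513 0.2683 1.532 ] 15.2 0.0132 151
sound [0.596  0.2103 1.2249] 12.3 0.0133 734
box_drawer0 side 0.
[... 1430 characters left out ...]
093 282 [ 0.447 -0.156  0.097] [[380.0, -289.0], [395.0, -296.0], [498.0, -60.0], [484.0, -54.0]]
0.083 459 [ 0.495 -0.137  0.087] [[382.0, -281.0], [544.0, -353.0], [646.0, -126.0], [484.0, -54.0]]
0.06 1055 [ 0.5   -0.135  0.072] [[347.0, -263.0], [545.0, -352.0], [646.0, -126.0], [447.0, -38.0]]
0.018 1488 [ 0.508 -0.247  0.022] [[386.0, -278.0], [542.0, -350.0], [645.0, -125.0], [488.0, -54.0]]
[0.45183104 0.28957038 0.2139253 ] [-5.64839317e-06  2.02509886e-01  9.79280218e-01  3.34246599e-06]fit.py:19: RuntimeWarning: Mean of empty slice.
  return np.minimum(d1,.012).mean()+np.minimum(d2,.012).mean()
  ret = ret.dtype.type(ret / rcount)
  return _methods._mean(a, axis=axis, dtype=dtype,
```

View pics/wrist1.png

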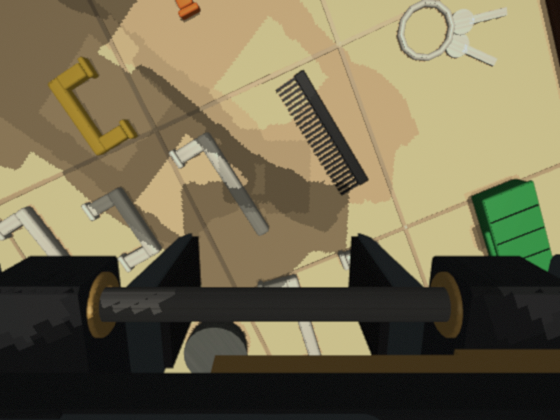

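The wrist view shows the one-legged handle at (225,180), the short one at (125,225), the comb at (322,130), and keys and pill box at the right. The panel gives the box yaw as about -24°. I'll refit with the right yaw seeds and plan the first pick.

```bash
cat > plan.py <<'E'
from h import *
def yaw(Rm): return np.degrees(np.arctan2(Rm[1,0],Rm[0,0]))
def plan(tg,start=None):
    s=robot.state();p=np.array(s["ee_pos"]);a=yaw(q2R(s["tool_rot"]))
    for x,y,z,b in tg:
        b=a+((b-a+180)%360-180)
        n=max(1,int(np.ceil(max(np.linalg.norm([x,y,z]-p)/.2,abs(b-a)/35.5))))
        dp=(np.array([x,y,z])-p)/n;da=(b-a)/n
        for k in range(n):
            c,sn=np.cos(np.radians(a)),np.sin(np.radians(a))
            sh=[c*dp[0]+sn*dp[1],sn*dp[0]-c*dp[1],-dp[2]]
            print(np.round(np.array(sh)/.2,3),"roll",round(-da/120,4),"rows",round(max(np.linalg.norm(dp)/.0417,abs(da)/7.16),1)); a+=da
        p=np.array([x,y,z]);print("-- at",p.round(3),round(a,1))
D=np.array([.490,-.195]);ca=np.radians(-24)
def dr(x,y): return D+[x*np.cos(ca)-y*np.sin(ca),x*np.sin(ca)+y*np.cos(ca)]
E
python3 - <<'E'
from fit import *; from plan import *
A=[np.load(f"/tmp/{n}.npz")["P"] for n in("scene0","side0","wrist1")]
for n,x,y,a,r in(("short",.43,.145,.05,.065),("bent",.60,.035,-.25,.085)):
    for P in A[:3 if n=="short" else 2]:
        v,f,z,k=fit(n,P,x,y,a,r);print(n,v.round(4),round(f*1000,2),round(float(z),4),k)
print(optics.camera_info("wrist")["position"]-robot.state()["ee_pos"])
print(robot.state()["q"].round(2))
plan([(.433,.25,.06,187.5),(.433,.25,.005,187.5)])
E
```

```text
short [0.4273 0.1391 0.0895] 2.32 0.0132 236
short [0.4271 0.1345 0.0888] 2.89 0.0131 135
short [0.4262 0.1363 0.0757] 1.3 0.0134 1804
bent [ 0.6005  0.0387 -0.258 ] 2.35 0.013 317
bent [ 0.6008  0.0352 -0.2995] 4.54 0.0131 156
[-0.0664015   0.02711845  0.17034066]
[ 0.46  0.37  1.56  0.    1.21 -0.7 ]
[ 0.008 -0.219  0.77 ] roll -0.2572 rows 4.3
-- at [0.433 0.25  0.06 ] 187.5
[-0.     0.     0.275] roll -0.0 rows 1.3
-- at [0.433 0.25  0.005] 187.5
```

```bash
python3 - <<'E'
from plan import *
plan([(.433,.25,.06,7.5),(.433,.25,.005,7.5)])
E
```

```text
[ 0.002 -0.044  0.154] roll 0.2486 rows 4.2
[-0.02  -0.039  0.154] roll 0.2486 rows 4.2
[-0.037 -0.023  0.154] roll 0.2486 rows 4.2
[-0.044 -0.002  0.154] roll 0.2486 rows 4.2
[-0.039  0.02   0.154] roll 0.2486 rows 4.2
-- at [0.433 0.25  0.06 ] 7.5
[0.    0.    0.275] roll -0.0 rows 1.3
-- at [0.433 0.25  0.005] 7.5
```

```bash
python3 -m pendant '[{"claw":45,"xyz":[0.002,-0.044,0.154],"roll":0.2486},{"claw":45,"xyz":[0.002,-0.044,0.154],"roll":0.2486},{"claw":45,"xyz":[0.002,-0.044,0.154],"roll":0.2486},{"claw":45,"xyz":[0.002,-0.044,0.154],"roll":0.2486},{"claw":45,"xyz":[0.002,-0.044,0.154],"roll":0.2486}]' >/dev/null
python3 -m pendant '[{"claw":45,"xyz":[-0.02,-0.039,0.154],"roll":0.2486},{"claw":45,"xyz":[-0.02,-0.039,0.154],"roll":0.2486},{"claw":45,"xyz":[-0.02,-0.039,0.154],"roll":0.2486},{"claw":45,"xyz":[-0.02,-0.039,0.154],"roll":0.2486},{"claw":45,"xyz":[-0.02,-0.039,0.154],"roll":0.2486}]' >/dev/null
python3 -m pendant '[{"claw":45,"xyz":[-0.037,-0.023,0.154],"roll":0.2486},{"claw":45,"xyz":[-0.037,-0.023,0.154],"roll":0.2486},{"claw":45,"xyz":[-0.037,-0.023,0.154],"roll":0.2486},{"claw":45,"xyz":[-0.037,-0.023,0.154],"roll":0.2486},{"claw":45,"xyz":[-0.037,-0.023,0.154],"roll":0.2486}]' >/dev/null
python3 -m pendant '[{"claw":45,"xyz":[-0.044,-0.002,0.154],"roll":0.2486},{"claw":45,"xyz":[-0.044,-0.002,0.154],"roll":0.2486},{"claw":45,"xyz":[-0.044,-0.002,0.154],"roll":0.2486},{"claw":45,"xyz":[-0.044,-0.002,0.154],"roll":0.2486},{"claw":45,"xyz":[-0.044,-0.002,0.154],"roll":0.2486}]' 
# camera now looks the other way, over the box and bent handle
python3 - <<'E'
from fit import *; from plan import *
i,im,d,P=shot("wrist");cv2.imwrite("pics/wrist2.png",im);np.savez("/tmp/wrist2.npz",P=P,d=d)
for n,x,y,a,r in(("short",.427,.137,.08,.065),("bent",.60,.037,-.27,.085),("one",.433,.25,.13,.08)):
    try: v,f,z,k=fit(n,P,x,y,a,r);print(n,v.round(4),round(f*1000,2),round(float(z),4),k)
    except Exception as e: print(n,e)
plan([(.433,.25,.06,7.5),(.433,.25,.005,7.5)])
E
```

```text
t: 3.27
ee_pos: [0.4371, 0.2576, 0.0908]
tool_rot: [-0.0, 0.948, 0.32, 0.0]
contact_force: [-0.6, -0.1, -0.1]
width: 0.0454
finger_force: 0.0
short [0.427 0.137 0.08 ] nan nan 0
bent [ 0.6    0.037 -0.27 ] nan nan 0
one [0.4366 0.2503 0.1014] 3.39 0.0133 2908
[-0.039  0.018  0.154] roll 0.2501 rows 4.2
-- at [0.433 0.25  0.06 ] 7.5
[0.    0.    0.275] roll -0.0 rows 1.3
-- at [0.433 0.25  0.005] 7.5fit.py:19: RuntimeWarning: Mean of empty slice.
  return np.minimum(d1,.012).mean()+np.minimum(d2,.012).mean()
  ret = ret.dtype.type(ret / rcount)
  return _methods._mean(a, axis=axis, dtype=dtype,
```

```bash
python3 -m pendant '[{"claw":45,"xyz":[-0.039,0.018,0.154],"roll":0.25},{"claw":45,"xyz":[-0.039,0.018,0.154],"roll":0.25},{"claw":45,"xyz":[-0.039,0.018,0.154],"roll":0.25},{"claw":45,"xyz":[-0.039,0.018,0.154],"roll":0.25},{"claw":45,"xyz":[-0.039,0.018,0.154],"roll":0.25}]' >/dev/null
python3 -m pendant '[{"claw":45,"xyz":[0,0,0.1],"roll":0},{"claw":45,"xyz":[0,0,0.2],"roll":0},{"claw":45,"xyz":[0,0,0.275],"roll":0},{"claw":45,"xyz":[0,0,0.275],"roll":0}]'
python3 -m pendant '[{"claw":0,"xyz":[0,0,0],"roll":0},{"claw":0,"xyz":[0,0,0],"roll":0},{"claw":0,"xyz":[0,0,0],"roll":0},{"claw":0,"xyz":[0,0,0],"roll":0},{"claw":0,"xyz":[0,0,0],"roll":0}]'
python3 -m pendant '[{"claw":0,"xyz":[0,0,0],"roll":0},{"claw":0,"xyz":[0,0,-0.2],"roll":0},{"claw":0,"xyz":[0,0,-0.4],"roll":0},{"claw":0,"xyz":[0,0,-0.6],"roll":0},{"claw":0,"xyz":[0,0,-0.8],"roll":0}]'
python3 - <<'E'
from plan import *
x,y=dr(-.005,-.04);print(x,y)
plan([(x,y,.165,66),(x,y,.045,66)])
E
```

```text
t: 4.07
ee_pos: [0.4319, 0.2494, 0.003]
tool_rot: [0.0, 0.998, 0.068, -0.001]
contact_force: [-1.1, -0.5, -1.0]
width: 0.0454
finger_force: 0.0
t: 4.48
ee_pos: [0.4333, 0.25, 0.0056]
tool_rot: [-0.0, 0.998, 0.064, 0.001]
contact_force: [-0.7, 0.4, 0.4]
width: 0.0146
finger_force: 0.6
t: 4.9
ee_pos: [0.4324, 0.2496, 0.167]
tool_rot: [0.0, 0.998, 0.063, -0.0]
contact_force: [0.5, 1.0, -1.0]
width: 0.0136
finger_force: 30.0
0.46916280698875495 -0.22950813509032503
[-0.04   0.8    0.003] roll -0.1631 rows 3.8
[-0.306  0.74   0.003] roll -0.1631 rows 3.8
[-0.536  0.595  0.003] roll -0.1631 rows 3.8
-- at [ 0.469 -0.23   0.165] 66.0
[0.  0.  0.6] roll -0.0 rows 2.9
-- at [ 0.469 -0.23   0.045] 66.0
```

```bash
python3 -m pendant '[{"claw":0,"xyz":[-0.01,0.2,0.003],"roll":-0.04},{"claw":0,"xyz":[-0.02,0.4,0.003],"roll":-0.08},{"claw":0,"xyz":[-0.03,0.6,0.003],"roll":-0.12},{"claw":0,"xyz":[-0.04,0.8,0.003],"roll":-0.163},{"claw":0,"xyz":[-0.04,0.8,0.003],"roll":-0.163}]' >/dev/null
python3 -m pendant '[{"claw":0,"xyz":[-0.076,0.185,0.003],"roll":-0.04},{"claw":0,"xyz":[-0.153,0.37,0.003],"roll":-0.08},{"claw":0,"xyz":[-0.23,0.555,0.003],"roll":-0.12},{"claw":0,"xyz":[-0.306,0.74,0.003],"roll":-0.163},{"claw":0,"xyz":[-0.306,0.74,0.003],"roll":-0.163}]' >/dev/null
python3 -m pendant '[{"claw":0,"xyz":[-0.134,0.149,0.003],"roll":-0.04},{"claw":0,"xyz":[-0.268,0.298,0.003],"roll":-0.08},{"claw":0,"xyz":[-0.4,0.446,0.003],"roll":-0.12},{"claw":0,"xyz":[-0.536,0.595,0.003],"roll":-0.163},{"claw":0,"xyz":[-0.536,0.595,0.003],"roll":-0.163}]'
python3 - <<'E'
from plan import *
i,im,d,P=shot("side");cv2.imwrite("pics/side2.png",im)
x,y=dr(-.005,-.04)
plan([(x,y,.038,66)])
E
```

```text
t: 6.15
ee_pos: [0.4705, -0.2357, 0.1635]
tool_rot: [0.002, 0.838, 0.546, 0.0]
contact_force: [0.9, 0.7, -1.5]
width: 0.014
finger_force: 30.0
[ 0.013 -0.009  0.626] roll -0.0013 rows 3.0
-- at [ 0.469 -0.23   0.038] 66.0
```

View pics/side2.png

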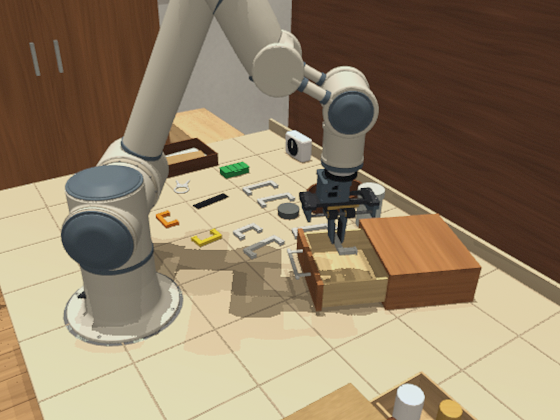

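The side view shows the held handle at (340,250), above the open drawer. I'll lower it and release.

```bash
python3 -m pendant '[{"claw":0,"xyz":[0.013,-0.009,0.2],"roll":0},{"claw":0,"xyz":[0.013,-0.009,0.4],"roll":0},{"claw":0,"xyz":[0.013,-0.009,0.55],"roll":0},{"claw":0,"xyz":[0.013,-0.009,0.626],"roll":0},{"claw":0,"xyz":[0.013,-0.009,0.626],"roll":0}]'
python3 -m pendant '[{"claw":30,"xyz":[0,0,0],"roll":0},{"claw":30,"xyz":[0,0,0],"roll":0},{"claw":30,"xyz":[0,0,0],"roll":0}]'
python3 -m pendant '[{"claw":30,"xyz":[0,0,-0.1],"roll":0},{"claw":30,"xyz":[0,0,-0.3],"roll":0},{"claw":30,"xyz":[0,0,-0.5],"roll":0},{"claw":30,"xyz":[0,0,-0.7],"roll":0},{"claw":30,"xyz":[0,0,-0.7],"roll":0}]'
python3 - <<'E'
from plan import *
P=np.load("/tmp/side0.npz")["P"].reshape(-1,3);q=P[(P[:,2]>.122)&(P[:,2]<.133)&(P[:,0]>.5)&(P[:,0]<.95)&(abs(P[:,1])<.3)];print("canister",np.median(q,0))
plan([(.6007,.037,.06,-15.6),(.6007,.037,.005,-15.6)])
E
```

```text
t: 6.62
ee_pos: [0.467, -0.2242, 0.0351]
tool_rot: [-0.003, 0.839, 0.544, -0.001]
contact_force: [-0.2, 0.9, -1.7]
width: 0.0138
finger_force: 30.0
t: 6.87
ee_pos: [0.4698, -0.2264, 0.0394]
tool_rot: [0.001, 0.839, 0.544, 0.001]
contact_force: [0.2, 1.1, 0.7]
width: 0.0288
finger_force: 0.0
t: 7.28
ee_pos: [0.472, -0.2279, 0.1862]
tool_rot: [0.006, 0.839, 0.544, 0.003]
contact_force: [1.6, -0.3, 0.9]
width: 0.0301
finger_force: 0.0
canister [ 0.7741557  -0.03549859  0.12734048]
[0.491 0.016 0.21 ] roll 0.2265 rows 3.8
[ 0.444 -0.21   0.21 ] roll 0.2265 rows 3.8
[ 0.299 -0.39   0.21 ] roll 0.2265 rows 3.8
-- at [0.601 0.037 0.06 ] -15.6
[ 0.    -0.     0.275] roll -0.0 rows 1.3
-- at [0.601 0.037 0.005] -15.6
```

```bash
python3 -m pendant '[{"claw":45,"xyz":[0.12,0.004,0],"roll":0.055},{"claw":45,"xyz":[0.25,0.008,0],"roll":0.11},{"claw":45,"xyz":[0.37,0.012,0],"roll":0.17},{"claw":45,"xyz":[0.491,0.016,0],"roll":0.2265},{"claw":45,"xyz":[0.491,0.016,0],"roll":0.2265}]' >/dev/null
python3 -m pendant '[{"claw":45,"xyz":[0.11,-0.05,0],"roll":0.055},{"claw":45,"xyz":[0.22,-0.1,0],"roll":0.11},{"claw":45,"xyz":[0.33,-0.155,0],"roll":0.17},{"claw":45,"xyz":[0.444,-0.21,0],"roll":0.2265},{"claw":45,"xyz":[0.444,-0.21,0],"roll":0.2265}]' >/dev/null
python3 -m pendant '[{"claw":45,"xyz":[0.07,-0.1,0.1],"roll":0.055},{"claw":45,"xyz":[0.15,-0.2,0.2],"roll":0.11},{"claw":45,"xyz":[0.22,-0.3,0.35],"roll":0.17},{"claw":45,"xyz":[0.299,-0.39,0.5],"roll":0.2265},{"claw":45,"xyz":[0.299,-0.39,0.5],"roll":0.2265}]' >/dev/null
python3 -m pendant '[{"claw":45,"xyz":[0,0,0],"roll":0},{"claw":45,"xyz":[0,0,0],"roll":0},{"claw":45,"xyz":[0,0,0],"roll":0}]'
python3 - <<'E'
from fit import *; from plan import *
i,im,d,P=shot("wrist")
from fit import *
p=P.reshape(-1,3);p=p[(p[:,2]>.010)&(p[:,2]<.019)&(np.hypot(p[:,0]-.6,p[:,1]-.037)<.09)];print(len(p))
if len(p)>300: print(fit("bent",P,.6,.037,-.27))
plan([(.6007,.037,.005,-15.6)])
E
```

```text
t: 8.78
ee_pos: [0.5984, 0.0379, 0.0797]
tool_rot: [-0.0, 0.991, -0.135, 0.001]
contact_force: [0.3, -0.5, -0.0]
width: 0.0449
finger_force: 0.0
4685
(array([ 0.60669981,  0.03309634, -0.3312839 ]), np.float64(0.0027939583750125436), np.float64(0.013347900035932142), 4617)
[0.012 0.001 0.373] roll 0.0004 rows 1.8
-- at [0.601 0.037 0.005] -15.6
```

```bash
python3 -m pendant '[{"claw":45,"xyz":[0.012,0.001,0.15],"roll":0.008},{"claw":45,"xyz":[0.012,0.001,0.3],"roll":0.008},{"claw":45,"xyz":[0.012,0.001,0.373],"roll":0.008},{"claw":45,"xyz":[0.012,0.001,0.373],"roll":0.008}]'
python3 -m pendant '[{"claw":0,"xyz":[0,0,0],"roll":0},{"claw":0,"xyz":[0,0,0],"roll":0},{"claw":0,"xyz":[0,0,0],"roll":0},{"claw":0,"xyz":[0,0,0],"roll":0},{"claw":0,"xyz":[0,0,0],"roll":0}]' >/dev/null
python3 -m pendant '[{"claw":0,"xyz":[0,0,0],"roll":0},{"claw":0,"xyz":[0,0,-0.2],"roll":0},{"claw":0,"xyz":[0,0,-0.4],"roll":0},{"claw":0,"xyz":[0,0,-0.6],"roll":0},{"claw":0,"xyz":[0,0,-0.8],"roll":0}]' >/dev/null
python3 -m pendant '[{"claw":0,"xyz":[0,0,0],"roll":0},{"claw":0,"xyz":[0,0,0],"roll":0}]'
python3 - <<'E'
from plan import *
x,y=dr(.055,-.04);print(x,y)
plan([(x,y,.165,66),(x,y,.045,66)])
E
```

```text
t: 9.17
ee_pos: [0.5992, 0.0373, 0.0019]
tool_rot: [0.0, 0.99, -0.144, -0.001]
contact_force: [-1.8, 0.4, -1.2]
width: 0.0452
finger_force: 0.0
t: 10.17
ee_pos: [0.6013, 0.0381, 0.1659]
tool_rot: [-0.0, 0.99, -0.144, 0.002]
contact_force: [0.1, -0.6, -1.8]
width: 0.0137
finger_force: 30.0
0.523975534447311 -0.25391233367487304
[0.015 0.503 0.001] roll -0.2293 rows 3.8
[-0.219  0.453  0.001] roll -0.2293 rows 3.8
[-0.404  0.301  0.001] roll -0.2293 rows 3.8
-- at [ 0.524 -0.254  0.165] 66.0
[0.  0.  0.6] roll 0.0 rows 2.9
-- at [ 0.524 -0.254  0.045] 66.0
```

```bash
python3 -m pendant '[{"claw":0,"xyz":[0.004,0.125,0],"roll":-0.057},{"claw":0,"xyz":[0.008,0.25,0],"roll":-0.114},{"claw":0,"xyz":[0.012,0.38,0],"roll":-0.17},{"claw":0,"xyz":[0.015,0.503,0],"roll":-0.2293},{"claw":0,"xyz":[0.015,0.503,0],"roll":-0.2293}]' >/dev/null
python3 -m pendant '[{"claw":0,"xyz":[-0.055,0.113,0],"roll":-0.057},{"claw":0,"xyz":[-0.11,0.226,0],"roll":-0.114},{"claw":0,"xyz":[-0.165,0.34,0],"roll":-0.17},{"claw":0,"xyz":[-0.219,0.453,0],"roll":-0.2293},{"claw":0,"xyz":[-0.219,0.453,0],"roll":-0.2293}]' >/dev/null
python3 -m pendant '[{"claw":0,"xyz":[-0.1,0.075,0],"roll":-0.057},{"claw":0,"xyz":[-0.2,0.15,0],"roll":-0.114},{"claw":0,"xyz":[-0.3,0.225,0],"roll":-0.17},{"claw":0,"xyz":[-0.404,0.301,0],"roll":-0.2293},{"claw":0,"xyz":[-0.404,0.301,0],"roll":-0.2293}]' >/dev/null
python3 -m pendant '[{"claw":0,"xyz":[0,0,0],"roll":0},{"claw":0,"xyz":[0,0,0],"roll":0}]'
python3 - <<'E'
from plan import *
i,im,d,P=shot("scene");
c=cv2.resize(im[110:260,60:300],None,fx=2.5,fy=2.5,interpolation=cv2.INTER_CUBIC);cv2.imwrite("pics/scene3.png",c)
x,y=dr(.055,-.04)
plan([(x,y,.045,66)])
E
```

```text
t: 11.58
ee_pos: [0.5224, -0.2528, 0.1625]
tool_rot: [-0.001, 0.84, 0.543, -0.0]
contact_force: [-0.3, 0.6, -1.9]
width: 0.0142
finger_force: 30.0
[-0.003  0.009  0.589] roll -0.0015 rows 2.8
-- at [ 0.524 -0.254  0.045] 66.0
```

View pics/scene3.png

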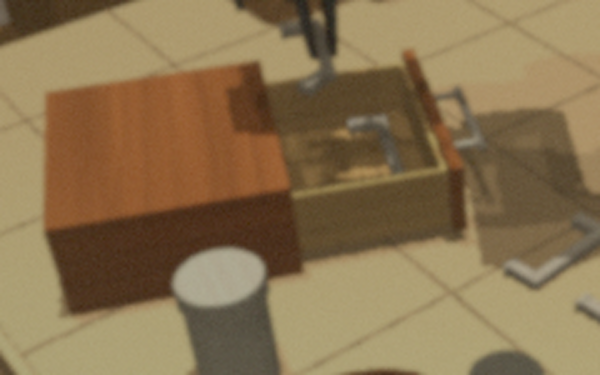

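The crop shows the one-legged handle flat on the drawer floor at (380,135) and the bent one held above the back of the opening, so I'll place it.

```bash
python3 -m pendant '[{"claw":0,"xyz":[-0.003,0.009,0.15],"roll":0},{"claw":0,"xyz":[-0.003,0.009,0.3],"roll":0},{"claw":0,"xyz":[-0.003,0.009,0.45],"roll":0},{"claw":0,"xyz":[-0.003,0.009,0.55],"roll":0},{"claw":0,"xyz":[-0.003,0.009,0.595],"roll":0}]'
python3 -m pendant '[{"claw":0,"xyz":[0,0,0],"roll":0},{"claw":30,"xyz":[0,0,0],"roll":0},{"claw":30,"xyz":[0,0,0],"roll":0},{"claw":30,"xyz":[0,0,0],"roll":0}]'
python3 -m pendant '[{"claw":30,"xyz":[0,0,-0.1],"roll":0},{"claw":30,"xyz":[0,0,-0.3],"roll":0},{"claw":30,"xyz":[0,0,-0.5],"roll":0},{"claw":30,"xyz":[0,0,-0.65],"roll":0},{"claw":30,"xyz":[0,0,-0.65],"roll":0}]' >/dev/null
python3 -m pendant '[{"claw":30,"xyz":[0,0,-0.04],"roll":0},{"claw":30,"xyz":[0,0,-0.04],"roll":0}]'
python3 - <<'E'
from plan import *
plan([(.427,.137,.08,4.6),(.427,.137,.005,4.6)])
E
```

```text
t: 12.05
ee_pos: [0.5229, -0.2531, 0.0415]
tool_rot: [-0.002, 0.839, 0.544, -0.001]
contact_force: [-1.4, 0.3, -1.5]
width: 0.0135
finger_force: 30.0
t: 12.38
ee_pos: [0.5249, -0.2554, 0.0458]
tool_rot: [0.001, 0.839, 0.544, 0.001]
contact_force: [-0.6, -1.0, 0.1]
width: 0.0293
finger_force: 0.0
t: 12.97
ee_pos: [0.5244, -0.2554, 0.1842]
tool_rot: [0.001, 0.839, 0.544, 0.001]
contact_force: [-0.1, -0.3, -0.3]
width: 0.0303
finger_force: 0.0
[ 0.531 -0.415  0.174] roll 0.1705 rows 3.3
[ 0.353 -0.574  0.174] roll 0.1705 rows 3.3
[ 0.13  -0.661  0.174] roll 0.1705 rows 3.3
-- at [0.427 0.137 0.08 ] 4.6
[0.    0.    0.375] roll -0.0 rows 1.8
-- at [0.427 0.137 0.005] 4.6
```

```bash
python3 -m pendant '[{"claw":45,"xyz":[0.133,-0.104,0],"roll":0.043},{"claw":45,"xyz":[0.266,-0.208,0],"roll":0.085},{"claw":45,"xyz":[0.4,-0.31,0],"roll":0.128},{"claw":45,"xyz":[0.531,-0.415,0],"roll":0.1705},{"claw":45,"xyz":[0.531,-0.415,0],"roll":0.1705}]' >/dev/null
python3 -m pendant '[{"claw":45,"xyz":[0.09,-0.144,0],"roll":0.043},{"claw":45,"xyz":[0.18,-0.288,0],"roll":0.085},{"claw":45,"xyz":[0.265,-0.43,0],"roll":0.128},{"claw":45,"xyz":[0.353,-0.574,0],"roll":0.1705},{"claw":45,"xyz":[0.353,-0.574,0],"roll":0.1705}]' >/dev/null
python3 -m pendant '[{"claw":45,"xyz":[0.033,-0.165,0.1],"roll":0.043},{"claw":45,"xyz":[0.065,-0.33,0.2],"roll":0.085},{"claw":45,"xyz":[0.1,-0.5,0.3],"roll":0.128},{"claw":45,"xyz":[0.13,-0.661,0.4],"roll":0.1705},{"claw":45,"xyz":[0.13,-0.661,0.5],"roll":0.1705}]' >/dev/null
python3 -m pendant '[{"claw":45,"xyz":[0,0,0],"roll":0},{"claw":45,"xyz":[0,0,0],"roll":0},{"claw":45,"xyz":[0,0,0],"roll":0}]'
python3 - <<'E'
from plan import *
plan([(.427,.137,.005,4.6)])
E
```

```text
t: 14.47
ee_pos: [0.4271, 0.1366, 0.0829]
tool_rot: [0.0, 0.999, 0.04, 0.0]
contact_force: [0.4, -0.5, 0.6]
width: 0.0447
finger_force: 0.0
[-0.    -0.002  0.389] roll 0.0002 rows 1.9
-- at [0.427 0.137 0.005] 4.6
```

```bash
python3 -m pendant '[{"claw":45,"xyz":[0,0,0.15],"roll":0},{"claw":45,"xyz":[0,0,0.3],"roll":0},{"claw":45,"xyz":[0,0,0.387],"roll":0},{"claw":45,"xyz":[0,0,0.387],"roll":0}]' >/dev/null
python3 -m pendant '[{"claw":0,"xyz":[0,0,0],"roll":0},{"claw":0,"xyz":[0,0,0],"roll":0},{"claw":0,"xyz":[0,0,0],"roll":0},{"claw":0,"xyz":[0,0,0],"roll":0},{"claw":0,"xyz":[0,0,0],"roll":0}]' 
python3 -m pendant '[{"claw":0,"xyz":[0,0,0],"roll":0},{"claw":0,"xyz":[0,0,-0.2],"roll":0},{"claw":0,"xyz":[0,0,-0.4],"roll":0},{"claw":0,"xyz":[0,0,-0.6],"roll":0},{"claw":0,"xyz":[0,0,-0.8],"roll":0}]' >/dev/null
python3 -m pendant '[{"claw":0,"xyz":[0,0,0],"roll":0},{"claw":0,"xyz":[0,0,0],"roll":0}]'
python3 - <<'E'
from plan import *
x,y=dr(.018,.074);print(x,y)
plan([(x,y,.165,-24),(x,y,.045,-24)])
E
```

```text
t: 15.22
ee_pos: [0.4271, 0.1373, 0.0058]
tool_rot: [-0.0, 0.999, 0.04, 0.001]
contact_force: [-0.5, -0.1, 0.5]
width: 0.014
finger_force: 0.5
t: 15.8
ee_pos: [0.4277, 0.1375, 0.1672]
tool_rot: [-0.0, 0.999, 0.04, 0.003]
contact_force: [0.6, 0.4, -1.1]
width: 0.014
finger_force: 30.0
0.536542329825176 -0.13471889570981194
[0.216 0.7   0.005] roll 0.1192 rows 3.5
[0.383 0.625 0.005] roll 0.1192 rows 3.5
-- at [ 0.537 -0.135  0.165] -24.0
[ 0.  -0.   0.6] roll -0.0 rows 2.9
-- at [ 0.537 -0.135  0.045] -24.0
```

```bash
python3 -m pendant '[{"claw":0,"xyz":[0.054,0.175,0],"roll":0.03},{"claw":0,"xyz":[0.108,0.35,0],"roll":0.06},{"claw":0,"xyz":[0.162,0.525,0],"roll":0.09},{"claw":0,"xyz":[0.216,0.7,0.005],"roll":0.1192},{"claw":0,"xyz":[0.216,0.7,0.005],"roll":0.1192}]' >/dev/null
python3 -m pendant '[{"claw":0,"xyz":[0.096,0.156,0],"roll":0.03},{"claw":0,"xyz":[0.192,0.312,0],"roll":0.06},{"claw":0,"xyz":[0.288,0.468,0],"roll":0.09},{"claw":0,"xyz":[0.383,0.625,0.005],"roll":0.1192},{"claw":0,"xyz":[0.383,0.625,0.005],"roll":0.1192}]' >/dev/null
python3 -m pendant '[{"claw":0,"xyz":[0,0,0],"roll":0},{"claw":0,"xyz":[0,0,0],"roll":0},{"claw":0,"xyz":[0,0,0],"roll":0}]'
python3 - <<'E'
from plan import *
i,im,d,P=shot("scene");
c=cv2.resize(im[110:260,60:300],None,fx=2.5,fy=2.5,interpolation=cv2.INTER_CUBIC);cv2.imwrite("pics/scene4.png",c)
x,y=dr(.018,.074)
plan([(x,y,.045,-24)])
E
```

```text
t: 16.88
ee_pos: [0.5344, -0.1338, 0.1622]
tool_rot: [-0.0, 0.978, -0.207, -0.001]
contact_force: [-0.3, 0.3, -1.4]
width: 0.0138
finger_force: 30.0
[0.011 0.    0.587] roll 0.0007 rows 2.8
-- at [ 0.537 -0.135  0.045] -24.0
```

View pics/scene4.png

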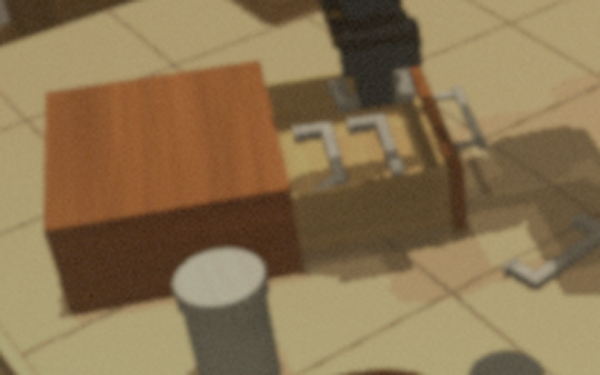

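The scene crop shows the bent handle at (320,155) and the one-legged one at (375,140) flat in the drawer, with the short one held above a free spot. I'll release it and back out.

```bash
python3 -m pendant '[{"claw":0,"xyz":[0.008,0,0.15],"roll":0},{"claw":0,"xyz":[0.008,0,0.3],"roll":0},{"claw":0,"xyz":[0.008,0,0.45],"roll":0},{"claw":0,"xyz":[0.008,0,0.55],"roll":0},{"claw":0,"xyz":[0.008,0,0.595],"roll":0}]'
python3 -m pendant '[{"claw":0,"xyz":[0,0,0],"roll":0},{"claw":27,"xyz":[0,0,0],"roll":0},{"claw":27,"xyz":[0,0,0],"roll":0},{"claw":27,"xyz":[0,0,0],"roll":0}]'
python3 -m pendant '[{"claw":27,"xyz":[0,0,-0.1],"roll":0},{"claw":27,"xyz":[0,0,-0.3],"roll":0},{"claw":27,"xyz":[0,0,-0.5],"roll":0},{"claw":27,"xyz":[0,0,-0.65],"roll":0},{"claw":27,"xyz":[0,0,-0.65],"roll":0}]' >/dev/null
python3 -m pendant '[{"claw":0,"xyz":[0,0,-0.04],"roll":0},{"claw":0,"xyz":[0,0,-0.04],"roll":0}]'
python3 - <<'E'
from plan import *
x,y=dr(-.150,0);print(x,y)
plan([(x,y,.18,-24),(x,y,.055,-24)])
E
```

```text
t: 17.35
ee_pos: [0.5351, -0.1341, 0.0415]
tool_rot: [-0.0, 0.978, -0.207, -0.002]
contact_force: [-1.2, 0.4, -1.4]
width: 0.0138
finger_force: 30.0
t: 17.68
ee_pos: [0.5376, -0.1358, 0.0453]
tool_rot: [0.0, 0.978, -0.208, 0.001]
contact_force: [0.6, 0.0, 0.2]
width: 0.0266
finger_force: 0.0
t: 18.27
ee_pos: [0.5371, -0.1358, 0.1837]
tool_rot: [0.0, 0.978, -0.208, 0.001]
contact_force: [0.9, -0.4, 0.7]
width: 0.017
finger_force: 0.0
0.35296818135360986 -0.13398950353862998
[-0.845  0.367  0.019] roll -0.0001 rows 4.4
-- at [ 0.353 -0.134  0.18 ] -24.0
[ 0.    -0.     0.625] roll -0.0 rows 3.0
-- at [ 0.353 -0.134  0.055] -24.0
```

```bash
python3 -m pendant '[{"claw":0,"xyz":[-0.17,0.073,0],"roll":0},{"claw":0,"xyz":[-0.34,0.147,0],"roll":0},{"claw":0,"xyz":[-0.51,0.22,0],"roll":0},{"claw":0,"xyz":[-0.68,0.294,0],"roll":0},{"claw":0,"xyz":[-0.845,0.367,0],"roll":0}]' >/dev/null
python3 -m pendant '[{"claw":0,"xyz":[0,0,0],"roll":0},{"claw":0,"xyz":[0,0,0],"roll":0},{"claw":0,"xyz":[0,0,0],"roll":0}]'
python3 - <<'E'
from plan import *
x,y=dr(-.150,0)
plan([(x,y,.055,-24)])
i,im,d,P=shot("side");o=optics.outline_of("side","box_drawer0")
c=cv2.resize(im[180:330,260:500],None,fx=2.5,fy=2.5,interpolation=cv2.INTER_CUBIC);cv2.imwrite("pics/side5.png",c)
u=np.array([np.cos(ca),np.sin(ca)]);w=np.array([-u[1],u[0]])
if o:
  m=np.zeros((420,560),bool);b=[int(v) for v in o[0]["bbox"]];m[b[1]:b[1]+b[3],b[0]:b[0]+b[2]]=1
  p=P[m];L=np.c_[(p[:,:2]-D)@u,(p[:,:2]-D)@w,p[:,2]]
  q=L[(L[:,2]>.026)&(L[:,2]<.09)&(L[:,0]>-.04)&(L[:,0]<.095)&(abs(L[:,1])<.1)]
  print("contents",len(q),np.percentile(q[:,2],[50,90,99,100]).round(3))
  for lo,hi in((.0935,.101),(.066,.08)):
    q=L[(L[:,2]>lo)&(L[:,2]<hi)&(L[:,0]>-.12)&(L[:,0]<-.03)&(abs(L[:,1])<.1)]
    print(lo,len(q),np.percentile(q,[2,50,98],axis=0).round(3).tolist())
E
```

```text
t: 18.93
ee_pos: [0.3529, -0.1341, 0.1819]
tool_rot: [0.0, 0.978, -0.208, 0.0]
contact_force: [0.3, -0.0, -1.2]
width: 0.0004
finger_force: 0.0
[-0.    -0.001  0.634] roll -0.0003 rows 3.0
-- at [ 0.353 -0.134  0.055] -24.0
```

View pics/side5.png

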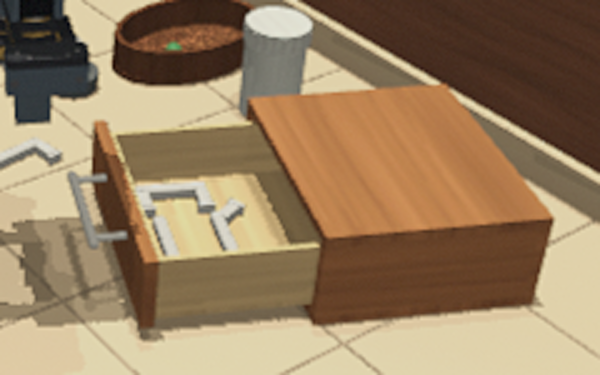

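The side crop shows all three misfits lying flat in the drawer: short at (180,195), one-legged at (160,225), bent at (228,225). The handle bar is clear at (85,210), so I'll descend and push.

```bash
python3 -m pendant '[{"claw":0,"xyz":[0,0,0.2],"roll":0},{"claw":0,"xyz":[0,0,0.4],"roll":0},{"claw":0,"xyz":[0,0,0.634],"roll":0},{"claw":0,"xyz":[0,0,0.634],"roll":0},{"claw":0,"xyz":[0,0,0.634],"roll":0}]'
python3 -m pendant '[{"claw":0,"xyz":[0.05,0,0],"roll":0},{"claw":0,"xyz":[0.1,0,0],"roll":0},{"claw":0,"xyz":[0.15,0,0],"roll":0},{"claw":0,"xyz":[0.2,0,0],"roll":0},{"claw":0,"xyz":[0.25,0,0],"roll":0}]'
python3 -m pendant '[{"claw":0,"xyz":[0.06,0,0],"roll":0},{"claw":0,"xyz":[0.12,0,0],"roll":0},{"claw":0,"xyz":[0.18,0,0],"roll":0},{"claw":0,"xyz":[0.24,0,0],"roll":0},{"claw":0,"xyz":[0.3,0,0],"roll":0}]'
python3 - <<'E'
from plan import *
s=robot.state();u=np.array([np.cos(ca),np.sin(ca)]);print((s["ee_pos"][:2]-D)@u)
E
```

```text
t: 19.45
ee_pos: [0.3515, -0.133, 0.0535]
tool_rot: [-0.001, 0.978, -0.208, -0.003]
contact_force: [-1.2, 0.5, 1.1]
width: 0.0006
finger_force: 0.0
t: 19.87
ee_pos: [0.4, -0.1551, 0.0564]
tool_rot: [0.0, 0.978, -0.208, 0.001]
contact_force: [-1.7, 1.0, 1.1]
width: 0.0007
finger_force: 0.7
t: 20.28
ee_pos: [0.4543, -0.1792, 0.0558]
tool_rot: [0.0, 0.978, -0.208, 0.0]
contact_force: [-1.5, 1.3, 0.8]
width: 0.0003
finger_force: 0.8
-0.03900632877045379
```

```bash
python3 -m pendant '[{"claw":0,"xyz":[0.06,0,0],"roll":0},{"claw":0,"xyz":[0.12,0,0],"roll":0},{"claw":0,"xyz":[0.18,0,0],"roll":0},{"claw":0,"xyz":[0.24,0,0],"roll":0},{"claw":0,"xyz":[0.3,0,0],"roll":0}]'
python3 -m pendant '[{"claw":0,"xyz":[0.02,0,0],"roll":0},{"claw":0,"xyz":[0.04,0,0],"roll":0},{"claw":0,"xyz":[0.06,0,0],"roll":0},{"claw":0,"xyz":[0.06,0,0],"roll":0}]'
python3 - <<'E'
from plan import *
s=robot.state();u=np.array([np.cos(ca),np.sin(ca)]);print((s["ee_pos"][:2]-D)@u)
E
```

```text
t: 20.7
ee_pos: [0.509, -0.2035, 0.0558]
tool_rot: [0.0, 0.978, -0.208, 0.0]
contact_force: [-2.3, 2.0, 0.5]
width: 0.0008
finger_force: 0.8
t: 21.03
ee_pos: [0.5192, -0.2082, 0.0553]
tool_rot: [0.0, 0.978, -0.208, 0.0]
contact_force: [-0.3, -0.0, -0.6]
width: 0.0005
finger_force: 0.0
0.032084598520197655
```

```bash
python3 -m pendant '[{"claw":0,"xyz":[0.015,0,0],"roll":0},{"claw":0,"xyz":[0.03,0,0],"roll":0},{"claw":0,"xyz":[0.045,0,0],"roll":0}]'
python3 -m pendant '[{"claw":0,"xyz":[0.008,0,0],"roll":0},{"claw":0,"xyz":[0.016,0,0],"roll":0}]' | grep -E "ee_pos|contact"
python3 -m pendant '[{"claw":0,"xyz":[0.008,0,0],"roll":0},{"claw":0,"xyz":[0.016,0,0],"roll":0}]' | grep -E "ee_pos|contact"
```

```text
t: 21.28
ee_pos: [0.5269, -0.2115, 0.0551]
tool_rot: [-0.0, 0.978, -0.208, -0.0]
contact_force: [-1.8, 1.2, 0.4]
width: 0.0005
finger_force: 0.6
ee_pos: [0.5297, -0.2128, 0.055]
contact_force: [-10.3, 4.2, 6.1]
ee_pos: [0.5299, -0.2128, 0.0548]
contact_force: [-23.7, 9.5, 22.2]
```

The force jumped to about 25 N with no further travel, which is the hard stop. I'll back off and check.

```bash
python3 -m pendant '[{"claw":0,"xyz":[-0.03,0,0],"roll":0},{"claw":0,"xyz":[-0.1,0,0],"roll":0},{"claw":0,"xyz":[-0.25,0,0],"roll":0},{"claw":0,"xyz":[-0.4,0,0],"roll":0},{"claw":0,"xyz":[-0.5,0,0],"roll":0}]' >/dev/null
python3 -m pendant '[{"claw":0,"xyz":[0,0,-0.2],"roll":0},{"claw":0,"xyz":[0,0,-0.4],"roll":0},{"claw":0,"xyz":[0,0,-0.6],"roll":0},{"claw":0,"xyz":[0,0,-0.6],"roll":0},{"claw":0,"xyz":[0,0,-0.6],"roll":0}]'
python3 - <<'E'
from plan import *
u=np.array([np.cos(ca),np.sin(ca)]);w=np.array([-u[1],u[0]])
i,im,d,P=shot("scene");cv2.imwrite("pics/scene6.png",im)
L=np.stack([(P[...,:2]-D)@u,(P[...,:2]-D)@w],-1);z=P[...,2]
m=(abs(L[...,1])<.1)&(L[...,0]<.2)&(L[...,0]>.02)
for lo,hi in((.094,.1005),(.107,.114)):
    q=L[m&(z>lo)&(z<hi)][:,0];print(lo,len(q),np.percentile(q,[2,50,98]).round(4))
E
```

```text
t: 22.45
ee_pos: [0.4428, -0.1743, 0.1773]
tool_rot: [0.001, 0.978, -0.208, 0.003]
contact_force: [0.9, 0.4, -0.5]
width: 0.0001
finger_force: 0.0
0.094 203 [0.1011 0.108  0.1144]
0.107 1273 [0.1172 0.1585 0.1984]
```

View pics/scene6.png

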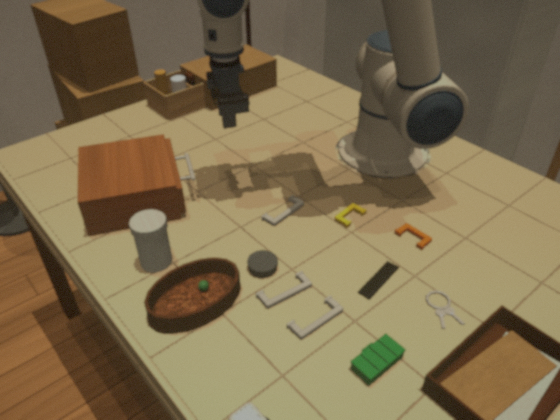

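The scene shows the drawer shut, with its panel flush with the box at (180,180). The sound handles at (283,212), (285,291) and (315,317) and all bystanders are where they were, so I'm handing in.

```bash
python3 -c "
from plant import robot
print(robot.job_done())"
```

```text
the job is handed in; nothing more can be done
None
```

The three misfit handles are in the drawer, which is pushed fully shut; the sound handles and everything else are where they were, and the job was handed in about 22.5 s into the 72 s allowed.

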